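# Seat the filter drawer, then present the notched slide to the imaging stand

### The arm

A 6-joint arm with a two-finger parallel gripper is mounted at the origin on the work surface. World frame = base frame: x ahead of the robot, y to its left, z up, the work surface at z = 0. Lengths are in mm, angles in rad, forces in N, time in s.
With the tool pointing down it reaches from about 275 to 750 mm from the base axis. Payload 10.2 kg.
Tool frame: the origin (TCP) lies at the very end of the fingers, on their centre line; the grasp point (between the pads) lies 19 mm behind it; z points along the fingers, x is the direction in which the jaws open and shut, and the axes are right-handed (so a half turn about z gives the same grasp; the last joint's range is limited). The gripper opens to 88 mm and grips with 3 to 60 N. Pads are 18 mm wide; open, the fingers measure 123 mm over their backs; the gripper's body (75 mm by 187 mm) begins 45 mm behind the grasp point.
Start: joints at [1.069, 0.313, 1.498, -0, 1.331, -0.223], TCP at [144.494, 504.73, 238.72] pointing down, gripper open.
Joint ranges: [-2.94, 2.94], [-0.97, 2.17], [0.19, 2.56], [-1.23, 4.37], [0.02, 3.11], [-2.88, 2.88]. Speed limits (rad/s): [2.39, 2.39, 3.01, 3.14, 3.14, 3.14].

### API

Orientations are given as a 3x3 rotation matrix whose columns are the frame's x, y, z axes.
In Python, from station import env, imaging gives the robot as it stands. The module is installed in compiled form; this text tells all that it offers.
- The arm moves only by the tool step_arm, never from a script. Its argument "moves" is a list of rows, each a list of 7 numbers: the opening, from 0 (shut) to 1 (fully open), then the shift along the tool's x, y, z in m, then the turn, a rotation vector about the tool's x, y, z in rad. A call has 1 to 12 rows; each row shifts and turns the commanded pose from where the row before left it, along the tool's axes as they then stand; what a row does not reach is not made up. A row lasts 1/8 s, in which the tool goes at most 62.5 mm and 10.7 degrees, less where a joint would pass 70% of its speed; a pose out of reach is approached as far as the arm can. A call with a gripper value outside its range is refused whole. The fingers move at their own pace and stop on an object; the grip force is fixed at half the most. Time passes only in rows, so rows that do not move let the fingers close. It gives the time, the measured TCP pose, the force and the opening at its end, in the units of the state.
- env.get_state(): the state, without advancing time (a new reading comes with each control period).
- imaging.camera(name): name is "scene" or "top"; returns the picture (480x640x3 uint8, red, green, blue); there is no depth.
- imaging.camera_model(name): a dict with "K" (3x3 intrinsics, pixels), "k1" (the pictures are not rectified: a ray, as slopes to the right and down, at radius r is drawn at 1 + k1 r^2 times it, then the intrinsics apply), "T" (4x4, takes a point from camera to world coordinates). Camera axes: x right, y up, looking along -z (the intrinsics and any distortion apply to the point x, -y, -z); pixel columns grow to the right and rows downward; lengths in mm; the calibration is good to about 2 mm. A picture is of the moment at which its call begins. camera_model takes no time and is no camera call.
- env.job_done(): hands the job in, once; it reports no verdict.
Trained networks look in the newest picture that a camera, given by its name, has taken for a name from the list of things; names that differ only in an ending like _2 or _b are one class to them, and where a whole thing is asked for, a point or a joint stands for the part that bears it (a point fixed in the world has none). Each returns a list of dicts, best first, with "confidence" (0 to 1); they miss things now and then, are a little off and sometimes report something else, mostly with a low value. They report only what shows in the picture. A call takes as long as a camera call.
- imaging.outline_of(camera, thing): "mask" (480x640 bool, what is visible of it) and "box" ([left, top, right, bottom] in pixels, round what is visible of it).
The state is a dict: "time": time; "joint_positions": joint angles; "joint_velocities": joint speeds; "tau": joint torques, N m; "tcp_pos": TCP position; "orientation": TCP orientation; "contact_force": force on the tool from outside, world axes, zero at the start; "ft_torque": the same for the moment, N m; "finger_gap": finger opening in mm.
Only numpy, scipy, OpenCV 4.12 (cv2) and the standard library are available. Lean on these libraries where they do the work, as an engineer would, in place of code of your own. Each camera call takes 0.05 s, during which the arm holds its last target. There are 200 camera calls.

### The job

First push the imaging stand's open filter drawer fully home, until it clicks into its detent. Then pick up the glass slide that has a small notch cut out of one corner of its frosted end (the look-alike with four square corners is a blank: leave it and the other bench things alone) and grip it by its clear end, fingers off the frosted end. Finish while still holding it, keeping it steady and level with its label side up, its frosted end centred about 4 cm above the stand's black-framed square window and pointing straight away from the drawer side towards the camera column: do not put it down or let go.

Things in the scene. Friction and masses are not known exactly. Their poses are not given: they have to be found in the camera images.
- stand: imaging stand, fixed: white box 190 mm deep (x), 160 wide, 80 high, a bright 50 mm square window in its top. Origin: on the table under the window centre; +x points from the front (drawer side, front face at x = -80 mm) to the camera column at x = 86 to 108 mm; its camera head reaches from x = 58 to 118 mm, z = 190 to 255 mm, 60 mm wide. z up. Turned by up to 0.45 rad.
- window (a point): centre of the bright lamp window on top of the imaging stand, 81 mm above the table; axes as the stand
- filter_drawer (a joint): travel of the grey filter drawer out of the stand's front, m: 0 = fully home, 0.09 = fully open; starts 0.05 to 0.085. Slides along the stand's x (pushing towards +x closes it), 1.5 N friction. A sprung detent resists between about 14 and 9 mm before home (push of about 9 N in all); past it the drawer runs easily to its end stop at 0 and stays there. Below 0.003 is home.
- drawer_front (a point): centre of the outer face of the drawer's flat front panel (118 mm wide, 58 mm high, from 9 to 67 mm above the table, no handle); moves with the drawer; lies 86 mm in front of the stand's origin when home; axes as the stand
- slide: the wanted glass slide, loose: 96 mm long (x), 40 wide (y), 5 thick, 45 g, lies label up on a rest. Origin: centre of its underside; z out of the label side; +x to the frosted end (matt whitish, x = 24 to 48 mm). Notch: 12 x 12 mm bite from the +x, +y corner (far left, frosted end away). The rest is clear glass, to be gripped across the 40 mm width, which overhangs the rest's bar by 9 mm a side.
- label (a point): centre of the frosted end on the label (upper) face of the slide: 36 mm from its origin along +x, 5 mm above its underside; axes as the slide
- blank: a blank slide of the same size, 96 x 40 x 5 mm, also with a frosted end but with four square corners; lies on the other rest; to be left alone. Origin: centre of its underside
- rest_a: grey slide rest, fixed to the table: bar 66 mm long (x), 22 wide (y), 20 high on a foot 66 x 50 mm, 3 mm high. A slide lies along the bar to within 0.15 rad, its underside 20 mm above the table, frosted end at either end. Origin: centre of its underside. This one carries the notched slide; which of the two places it stands in varies
- rest_b: a second slide rest, the same as rest_a, carrying the blank
- tip_box: blue-green pipette tip box, 118 x 82 x 61 mm, a bystander; origin: centre of its underside
- pipette: black hand pipette lying on the table, about 240 mm long (tip to its +x) and 22 mm high, a bystander; origin: on the table under the middle of its length
- mouse: white computer mouse, 105 x 60 x 32 mm, a bystander; origin: centre of its underside
- wash_bottle: clear capped bottle, 66 mm diameter, 170 mm high, a bystander; origin: centre of its underside

How it is judged (in metres and radians):
On the way, in this order (a step that is already met when the one before it is completed fails the run):
1. the filter drawer is pushed home past its detent (within 3 mm) (value of joint filter_drawer below 0.003 m), for 0.2 s.
2. after that, the notched slide is lifted off its rest in the fingers (underside above 50 mm) (height (world z) of slide above 0.05 m and contact force between the fingers and slide above 1 N), for 0.2 s.
At the end, for the whole second after the job is handed in: Drawer home (3 mm). Slide held still by its clear end (grip centre under 12 mm past mid-length), clear of the stand, label up, level to 0.2 rad, frosted end's centre within 20 mm of the window centre and 20 to 75 mm above it, pointing to the column within 0.3 rad; blank within 20 mm, others 30 mm (value of joint filter_drawer below 0.003 m and horizontal distance between label and window below 0.02 m and z of label in the frame of window between 0.02 and 0.075 m and angle between slide's own z axis and vertical below 0.2 rad and angle between the x axis of slide and the x axis of stand, either way round below 0.3 rad and x of slide in the frame of stand below -0.01 m and contact force between the fingers and slide above 1 N and x of the grasp point in the frame of slide below 0.012 m and contact force between slide and stand below 0.2 N and linear speed of slide below 0.03 m/s and distance of blank from where it was at the start of the episode below 0.02 m and distance of each of tip_box, pipette, mouse, wash_bottle from where it was at the start of the episode below 0.03 m); the arm keeps its last pose, push and grip.
It fails at once if the blank slide is disturbed (moved 20 mm) (distance of blank from where it was at the start of the episode above 0.02 m).
It fails at once if a bystander is knocked (moved 30 mm) (distance of any of tip_box, pipette, mouse, wash_bottle from where it was at the start of the episode above 0.03 m).
It also fails if it takes over 64 s, if anything falls off the work surface, if the arm or the gripper's body presses on something with over 40 N, if the wrist force passes 120 N, or if a joint passes its speed limit or range.

## Working session

There is one attempt and no reset: what is moved stays moved. The work goes in short steps, Python scripts to look and compute and a tool call to move; the robot and the scene stay as the last step left them, time stands still between calls to the robot, and variables do not carry over. Pictures are saved under pics/ and viewed, about 8 in all and at most 12, crops included, and the job is handed in when it is done.

Besides the shell and the picture viewer there is one more tool, called after "Emit:" by a JSON object that holds its "method" and its "body". step_arm: Moves the arm, as the interface text tells. Its arguments: {"type":"object","properties":{"moves":{"type":"array","items":{"type":"array","items":{"type":"number"}}}},"required":["moves"]}

```bash
mkdir -p pics
cat > h.py <<'E'
import numpy as np, cv2
from station import env, imaging
def ray(cam,uv):
    m=imaging.camera_model(cam);K=np.array(m["K"]);T=np.array(m["T"])
    p=cv2.undistortPoints(np.array(uv,float).reshape(-1,1,2),K,np.array([m["k1"],0,0,0,0.])).reshape(-1,2)
    d=np.c_[p[:,0],-p[:,1],-np.ones(len(p))]@T[:3,:3].T
    return T[:3,3],d
def onz(cam,uv,z):
    o,d=ray(cam,uv); return o+d*((z-o[2])/d[:,2])[:,None]
def proj(cam,P):
    m=imaging.camera_model(cam);K=np.array(m["K"]);T=np.array(m["T"])
    q=(np.atleast_2d(P)-T[:3,3])@T[:3,:3]; x=np.c_[q[:,0],-q[:,1]]/-q[:,2:]
    x=x*(1+m["k1"]*(x**2).sum(1))[:,None]
    return x@K[:2,:2].T+K[:2,2]
def save(cam,name):
    im=imaging.camera(cam); cv2.imwrite(f"pics/{name}.png",im[:,:,::-1]); return im
E
python3 - <<'E'
from h import *
np.set_printoptions(precision=1,suppress=True)
for c in("top","scene"):
    save(c,c+"0"); print(c,np.array(imaging.camera_model(c)["T"])[:3,3])
for t in["stand","drawer_front","slide","blank","rest_a","tip_box","pipette","mouse","wash_bottle"]:
    for r in imaging.outline_of("top",t)[:3]:
        m=r["mask"].astype(np.uint8); c=cv2.minAreaRect(cv2.findNonZero(m))
        print(t,round(r["confidence"],2),r["box"],c)
        print("   z=0/22:",onz("top",[c[0]],22)[0])
s=env.get_state();print(s["orientation"],s["time"])
E
```

```text
top [ 355.4  -63.7 1411.1]
scene [1248.8  331.6  714.8]
stand 0.59 [350.2, 142.8, 440.3, 263.9] ((395.8319091796875, 202.7598419189453), (62.739158630371094, 121.97511291503906), 22.10944938659668)
   z=0/22: [ 613.3 -231.1   22. ]
drawer_front 0.6 [350.2, 224.8, 401.5, 266.7] ((376.67242431640625, 246.0689697265625), (44.38119125366211, 28.22569465637207), 21.801406860351562)
   z=0/22: [ 494.8 -180.4   22. ]
slide 0.87 [172.0, 200.3, 204.4, 231.4] ((188.42196655273438, 212.80245971679688), (14.914716720581055, 34.669307708740234), 32.905242919921875)
   z=0/22: [575.3 329.6  22. ]
blank 0.72 [257.3, 227.4, 283.9, 266.4] ((272.8500061035156, 247.5500030517578), (35.10127639770508, 14.546475410461426), 71.56504821777344)
   z=0/22: [485.3  97.5  22. ]
blank 0.37 [172.2, 196.1, 205.8, 232.0] ((189.19229125976562, 212.96151733398438), (14.699555397033691, 35.22346496582031), 33.6900634765625)
   z=0/22: [574.9 327.5  22. ]
rest_a 0.48 [192.5, 209.4, 203.1, 230.2] ((196.80001831054688, 217.90000915527344), (5.813776969909668, 23.25510597229004), 26.56505012512207)
   z=0/22: [561.8 306.
[... 959 characters left out ...]
617188), (15.460875511169434, 34.9835090637207), 31.607500076293945)
   z=0/22: [574.5 327.6  22. ]
wash_bottle 0.69 [459.9, 213.8, 494.7, 247.2] ((478.9000549316406, 231.3000030517578), (25.491172790527344, 37.11872863769531), 63.43495178222656)
   z=0/22: [ 539.9 -453.5   22. ]
wash_bottle 0.69 [443.5, 285.7, 471.3, 327.8] ((455.839599609375, 305.6886901855469), (40.5213623046875, 22.389768600463867), 74.05460357666016)
   z=0/22: [ 341.2 -390.1   22. ]
wash_bottle 0.61 [279.5, 244.0, 285.2, 255.6] ((282.75860595703125, 250.10348510742188), (10.767128944396973, 1.8382903337478638), 66.80140686035156)
   z=0/22: [479.   70.7  22. ]
[[ 0.3  1.  -0. ]
 [ 1.  -0.3 -0. ]
 [-0.  -0.  -1. ]] 0.55
```

View pics/top0.png

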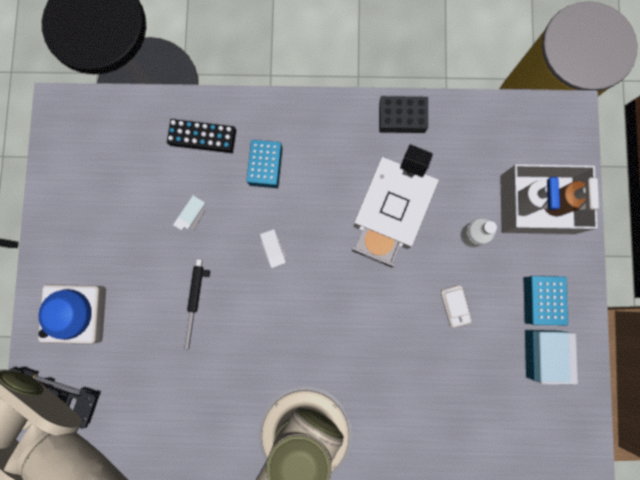

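View pics/scene0.png

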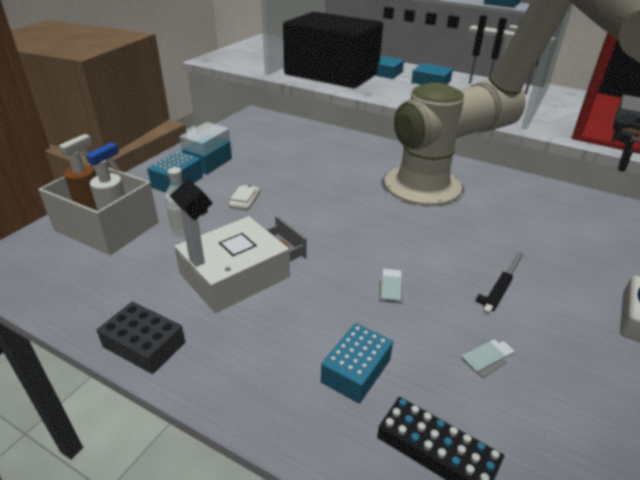

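The top view shows the slides at (189,213) and (272,248), the stand window at (395,206) and the drawer front at about (376,258). Next I'll enlarge the slides and the stand.

Run:
```python
from h import *
t=cv2.imread("pics/top0.png");s=cv2.imread("pics/scene0.png")
def crop(im,x,y,w,h,W=400,H=300): return cv2.resize(im[y:y+h,x:x+w],(W,H),interpolation=cv2.INTER_CUBIC)
a=np.vstack([np.hstack([crop(t,164,194,48,36),crop(t,248,230,48,36)]),np.hstack([crop(s,454,326,72,54),crop(s,356,258,72,54)])])
cv2.imwrite("pics/c1.png",a)
cv2.imwrite("pics/c2.png",crop(t,336,140,120,135,533,600))
```

```text
(no output)
```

View pics/c1.png

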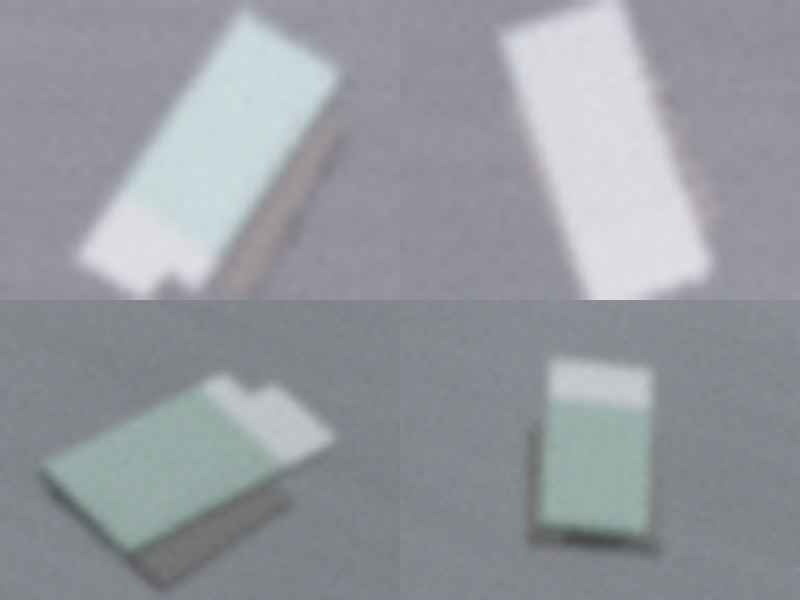

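View pics/c2.png

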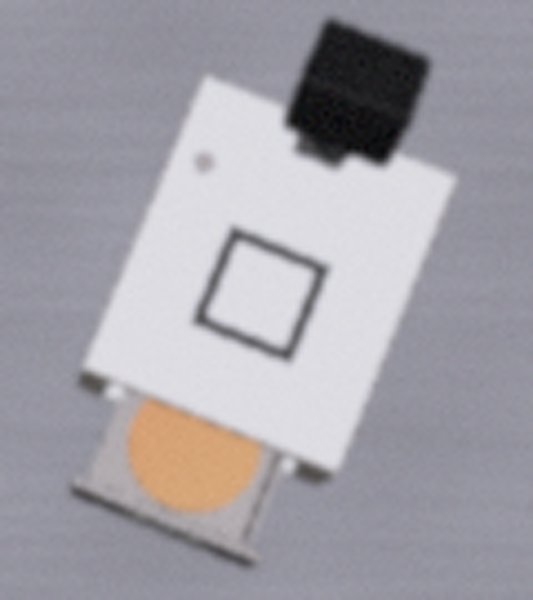

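Both views of the left slide at top (189,213) show the notch, and its frosted end points towards the robot. The other slide has square corners. c2 gives the stand, window and drawer corners.

Run:
```python
from h import *
np.set_printoptions(precision=3,suppress=True)
px=lambda a,s,o:(np.array(a,float)+.5)/s-.5+np.array(o)
S=onz("top",px([(245,8),(340,72),(77,262),(172,326)],25/3,(164,194)),25)
c=S.mean(0);d=(S[2]+S[3]-S[0]-S[1])/2;w=S[0]-S[1]
print("slide",c,np.linalg.norm(d),np.linalg.norm(w),"yaw",np.arctan2(d[1],d[0]),"y side",w[:2]@[-d[1],d[0]])
C=onz("top",px([(207,77),(456,178),(332,478),(85,375)],40/9,(336,140)),80)
f=(C[0]+C[1]-C[2]-C[3])/2;l=C[0]-C[1]
print("stand c",C.mean(0),np.linalg.norm(f),np.linalg.norm(l),"yaw",np.arctan2(f[1],f[0]),np.arctan2(-l[0],l[1]))
W=onz("top",px([(234,228),(328,268),(290,360),(195,324)],40/9,(336,140)),81)
print("win",W.mean(0))
D=onz("top",px([(75,488),(253,560)],40/9,(336,140)),67)
print("drawer",D,D.mean(0),np.linalg.norm(D[0]-D[1]))
u=f[:2]/np.linalg.norm(f[:2]);print("drawer x in stand",(D.mean(0)-W.mean(0))[:2]@u,(D.mean(0)-W.mean(0))[:2]@[-u[1],u[0]])
g=env.get_state();print(g["orientation"],g["joint_positions"])
```

```text
slide [572.777 328.18   25.   ] 98.20242259259948 38.12247537506409 yaw 2.604072240875674 y side -3741.747979705141
stand c [ 605.519 -225.455   80.   ] 191.671401854328 157.04555550108904 yaw -0.3779726693206173 -0.3786893881170499
win [ 593.919 -220.551   81.   ]
drawer [[ 480.353 -114.231   67.   ]
 [ 440.516 -217.914   67.   ]] [ 460.435 -166.072   67.   ] 111.0729191371833
drawer x in stand -144.16682239383812 1.373093558395371
[[ 0.275  0.961 -0.   ]
 [ 0.961 -0.275 -0.   ]
 [-0.    -0.    -1.   ]] [ 1.069  0.313  1.498 -0.     1.331 -0.223]
```

Emit:
{"method": "step_arm", "body": {"moves": [[0, -0.04, 0.032, 0, 0, 0, 0], [0, -0.04, 0.032, 0, 0, 0, 0], [0, -0.04, 0.032, 0, 0, 0, 0], [0, -0.04, 0.032, 0, 0, 0, 0], [0, -0.04, 0.032, 0, 0, 0, 0], [0, -0.04, 0.032, 0, 0, 0, 0], [0, -0.04, 0.032, 0, 0, 0, 0], [0, -0.04, 0.032, 0, 0, 0, 0], [0, -0.04, 0.032, 0, 0, 0, 0], [0, -0.04, 0.032, 0, 0, 0, 0], [0, -0.04, 0.032, 0, 0, 0, 0], [0, -0.04, 0.032, 0, 0, 0, 0]]}}

```text
time: 2.05
tcp_pos: [382.0, -64.3, 238.9]
orientation: [[0.276, 0.961, 0.001], [0.961, -0.276, -0.0], [-0.0, 0.001, -1.0]]
contact_force: [0.7, 1.2, 0.3]
finger_gap: 0.5
```

Emit:
{"method": "step_arm", "body": {"moves": [[0, 0, 0, 0, 0, 0, 0.1], [0, -0.034, 0.034, 0, 0, 0, 0], [0, -0.033, 0.034, 0, 0, 0, 0], [0, 0, 0, 0.05, 0, 0, 0], [0, 0, 0, 0.05, 0, 0, 0], [0, 0, 0, 0.05, 0, 0, 0], [0, 0, 0, 0.05, 0, 0, 0], [0, 0, 0, 0, 0, 0, 0], [0, 0, 0, 0, 0, 0, 0]]}}

```text
time: 3.18
tcp_pos: [420.9, -150.4, 40.4]
orientation: [[0.37, 0.929, 0.002], [0.929, -0.37, -0.001], [-0.001, 0.002, -1.0]]
contact_force: [0.8, -0.6, 0.0]
finger_gap: 0.6
```

Run:
```python
from h import *
im=save("top","t1")
cv2.imwrite("pics/c3.png",cv2.resize(im[140:275,336:456,::-1],(533,600),interpolation=cv2.INTER_CUBIC))
```

```text
(no output)
```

View pics/c3.png

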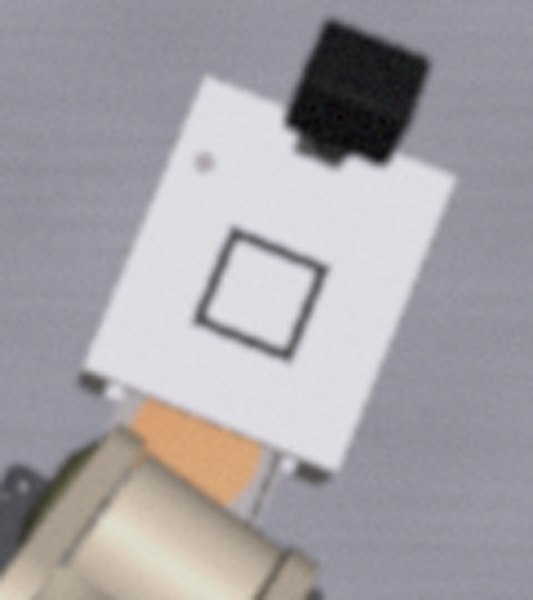

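The arm is lined up in front of the drawer, which hasn't moved. Now I'll push.

Emit:
{"method": "step_arm", "body": {"moves": [[0, 0, 0.015, 0, 0, 0, 0], [0, 0, 0.015, 0, 0, 0, 0], [0, 0, 0.01, 0, 0, 0, 0], [0, 0, 0.01, 0, 0, 0, 0], [0, 0, 0.01, 0, 0, 0, 0], [0, 0, 0.005, 0, 0, 0, 0]]}}

```text
time: 3.98
tcp_pos: [480.9, -174.1, 38.8]
orientation: [[0.37, 0.929, 0.0], [0.929, -0.37, -0.0], [-0.0, 0.0, -1.0]]
contact_force: [-0.5, 0.4, 2.2]
finger_gap: 0.5
```

Emit:
{"method": "step_arm", "body": {"moves": [[0, 0, 0.005, 0, 0, 0, 0], [0, 0, 0.005, 0, 0, 0, 0], [0, 0, 0.005, 0, 0, 0, 0]]}}

```text
time: 4.35
tcp_pos: [493.7, -179.1, 38.6]
orientation: [[0.37, 0.929, -0.003], [0.929, -0.37, 0.001], [0.0, -0.003, -1.0]]
contact_force: [-16.0, 3.9, 13.2]
finger_gap: 0.2
```

Emit:
{"method": "step_arm", "body": {"moves": [[0, 0, 0.004, 0, 0, 0, 0], [0, 0, 0.003, 0, 0, 0, 0]]}}

```text
time: 4.6
tcp_pos: [500.4, -181.8, 38.6]
orientation: [[0.37, 0.929, -0.002], [0.929, -0.37, 0.001], [0.0, -0.002, -1.0]]
contact_force: [-4.8, 0.9, 2.4]
finger_gap: 0.6
```

Emit:
{"method": "step_arm", "body": {"moves": [[0, 0, 0.003, 0, 0, 0, 0], [0, 0, 0.003, 0, 0, 0, 0]]}}

```text
time: 4.85
tcp_pos: [505.3, -183.7, 38.6]
orientation: [[0.369, 0.929, -0.004], [0.929, -0.369, 0.002], [0.0, -0.004, -1.0]]
contact_force: [-18.9, 4.7, 16.0]
finger_gap: 0.3
```

Emit:
{"method": "step_arm", "body": {"moves": [[0, 0, 0.002, 0, 0, 0, 0], [0, 0, 0, 0, 0, 0, 0], [0, 0, 0, 0, 0, 0, 0]]}}

```text
time: 5.22
tcp_pos: [505.3, -183.7, 38.6]
orientation: [[0.369, 0.929, -0.008], [0.929, -0.369, 0.004], [0.0, -0.009, -1.0]]
contact_force: [-22.7, 5.9, 15.7]
finger_gap: 0.4
```

Emit:
{"method": "step_arm", "body": {"moves": [[0, 0, -0.03, 0, 0, 0, 0], [0, 0, -0.03, 0, 0, 0, 0], [0, 0, 0, -0.05, 0, 0, 0], [0, 0, 0, -0.05, 0, 0, 0], [0, 0, 0, -0.05, 0, 0, 0], [0, 0, 0, -0.05, 0, 0, 0], [1, 0.04, 0, 0, 0, 0, 0], [1, 0.04, 0, 0, 0, 0, 0], [1, 0.04, 0, 0, 0, 0, 0], [1, 0.04, 0, 0, 0, 0, 0], [1, 0.04, 0, 0, 0, 0, 0], [1, 0.04, 0, 0, 0, 0, 0]]}}

```text
time: 6.72
tcp_pos: [542.1, 61.6, 238.9]
orientation: [[0.37, 0.929, 0.001], [0.929, -0.37, 0.0], [0.001, 0.001, -1.0]]
contact_force: [-0.5, -0.4, -0.2]
finger_gap: 58.4
```

Run:
```python
from h import *
im=save("top","t2")
a=cv2.resize(im[140:275,336:456,::-1],(400,450),interpolation=cv2.INTER_CUBIC)
b=cv2.resize(im[190:240,164:209,::-1],(400,450),interpolation=cv2.INTER_CUBIC)
cv2.imwrite("pics/c4.png",np.hstack([a,b]))
```

```text
(no output)
```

View pics/c4.png

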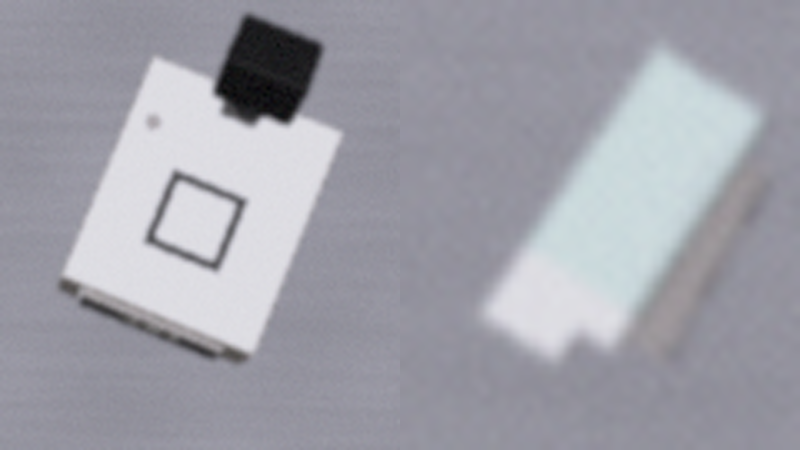

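The left half shows the drawer front flush with the stand. The slide hasn't moved: clear-end corners at about crop (660,43) and (762,108). Next I'll go above the clear end.

Emit:
{"method": "step_arm", "body": {"moves": [[1, 0.043, -0.008, 0, 0, 0, 0], [1, 0.043, -0.008, 0, 0, 0, 0], [1, 0.043, -0.008, 0, 0, 0, 0], [1, 0.043, -0.008, 0, 0, 0, 0], [1, 0.042, -0.008, 0, 0, 0, 0], [1, 0.042, -0.008, 0, 0, 0, 0], [1, 0, 0, 0, 0, 0, 0.148], [1, 0, 0, 0.05, 0, 0, 0], [1, 0, 0, 0.05, 0, 0, 0], [1, 0, 0, 0.05, 0, 0, 0], [1, 0, 0, 0, 0, 0, 0]]}}

```text
time: 8.15
tcp_pos: [589.9, 315.4, 85.3]
orientation: [[0.503, 0.864, -0.006], [0.864, -0.503, -0.002], [-0.005, -0.004, -1.0]]
contact_force: [0.7, 0.0, 0.3]
finger_gap: 88.3
```

Run:
```python
from h import *
g=env.get_state();print(g["tcp_pos"],g["finger_gap"])
im=save("scene","s2")[:,:,::-1].copy()
p=np.array(g["tcp_pos"]);p[2]=25
u=np.array([np.cos(2.615),np.sin(2.615),0]);n=np.array([-u[1],u[0],0])
for q in [p,p+20*n,p-20*n]:
    x,y=proj("scene",q)[0]; print(x,y)
print(proj("top",p))
cv2.imwrite("pics/c5.png",cv2.resize(im[270:400,420:580],(800,650)[:2] if 0 else (738,600),interpolation=cv2.INTER_CUBIC))
```

```text
[589.87138461 315.36124763  85.30238508] 88.2962398673883
479.0096065113137 356.6764333332546
471.1638081198656 349.379895658035
487.0888245834775 364.1908987228077
[[193.65375751 207.39447169]]
```

View pics/c5.png

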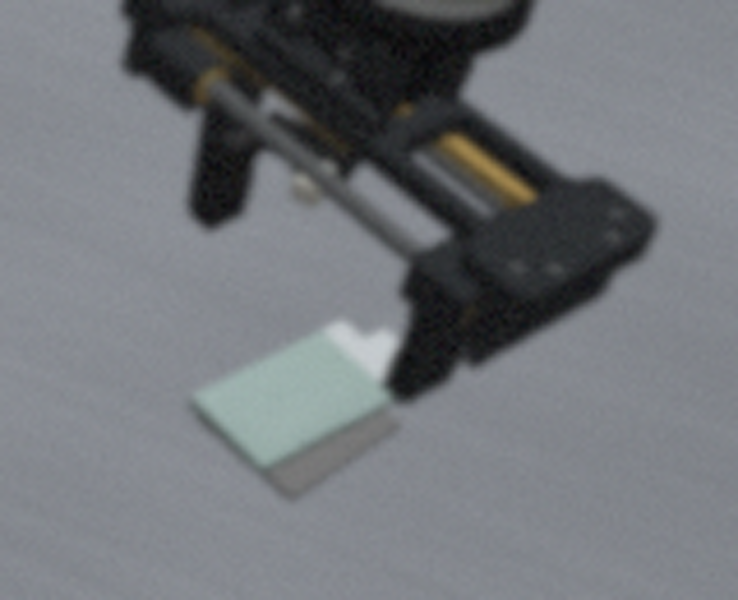

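The jaws straddle the slide. The TCP is about 24 mm from the clear end and the side offset is about 2.5 mm, so I'll correct that, descend and grip.

Emit:
{"method": "step_arm", "body": {"moves": [[1, 0.0025, 0, 0.03, 0, 0, 0], [1, 0, 0, 0.03, 0, 0, 0], [1, 0, 0, 0.012, 0, 0, 0], [1, 0, 0, 0.003, 0, 0, 0], [1, 0, 0, 0, 0, 0, 0]]}}

```text
time: 8.82
tcp_pos: [593.4, 318.3, 15.4]
orientation: [[0.503, 0.864, 0.002], [0.864, -0.503, 0.001], [0.002, 0.002, -1.0]]
contact_force: [-1.3, 0.2, 0.1]
finger_gap: 88.3
```

Emit:
{"method": "step_arm", "body": {"moves": [[1, 0, 0, 0.006, 0, 0, 0], [0, 0, 0, 0, 0, 0, 0], [0, 0, 0, 0, 0, 0, 0], [0, 0, 0, 0, 0, 0, 0], [0, 0, 0, 0, 0, 0, 0], [0, 0, 0, 0, 0, 0, 0], [0, 0, 0, 0, 0, 0, 0]]}}

```text
time: 9.7
tcp_pos: [592.6, 318.0, 7.8]
orientation: [[0.503, 0.864, 0.0], [0.864, -0.503, -0.0], [0.0, 0.0, -1.0]]
contact_force: [0.4, -0.6, 0.5]
finger_gap: 39.5
```

Emit:
{"method": "step_arm", "body": {"moves": [[0, 0, 0, -0.01, 0, 0, 0], [0, 0, 0, -0.03, 0, 0, 0], [0, 0, 0, -0.04, 0, 0, 0], [0, 0, 0, -0.04, 0, 0, 0], [0, 0, 0, -0.04, 0, 0, 0], [0, 0, 0, -0.03, 0, 0, 0], [0, 0, 0, 0, 0, 0, 0], [0, 0, 0, 0, 0, 0, 0.15], [0, 0, 0, 0, 0, 0, 0.15], [0, 0, 0, 0, 0, 0, 0.15], [0, 0, 0, 0, 0, 0, 0.15], [0, 0, 0, 0, 0, 0, 0.15]]}}

```text
time: 11.2
tcp_pos: [592.1, 317.8, 196.0]
orientation: [[0.959, 0.285, -0.002], [0.285, -0.959, -0.001], [-0.003, 0.0, -1.0]]
contact_force: [-0.4, 0.2, -0.5]
finger_gap: 39.3
```

Emit:
{"method": "step_arm", "body": {"moves": [[0, 0, 0, 0, 0, 0, 0.16], [0, 0, 0, 0, 0, 0, 0.16], [0, 0, 0, 0, 0, 0, 0.16], [0, 0, 0, 0, 0, 0, 0.16], [0, 0, 0, 0, 0, 0, 0.16], [0, 0, 0, 0, 0, 0, 0.16], [0, 0, 0, 0, 0, 0, 0.16], [0, 0, 0, 0, 0, 0, 0.16], [0, 0, 0, 0, 0, 0, 0.16], [0, 0, 0, 0, 0, 0, 0.16], [0, 0, 0, 0, 0, 0, 0.16], [0, 0, 0, 0, 0, 0, 0.16]]}}

```text
time: 12.7
tcp_pos: [592.1, 317.8, 196.0]
orientation: [[-0.06, -0.998, -0.002], [-0.998, 0.06, -0.001], [0.001, 0.002, -1.0]]
contact_force: [0.3, 0.0, -0.9]
finger_gap: 39.2
```

Emit:
{"method": "step_arm", "body": {"moves": [[0, 0, 0, 0, 0, 0, 0.161], [0, 0, 0, 0, 0, 0, 0.161], [0, 0.025, -0.007, 0, 0, 0, 0], [0, 0.05, -0.014, 0, 0, 0, 0], [0, 0.05, -0.014, 0, 0, 0, 0], [0, 0.05, -0.014, 0, 0, 0, 0], [0, 0.05, -0.014, 0, 0, 0, 0], [0, 0.05, -0.014, 0, 0, 0, 0], [0, 0.05, -0.014, 0, 0, 0, 0], [0, 0.05, -0.014, 0, 0, 0, 0], [0, 0.05, -0.014, 0, 0, 0, 0], [0, 0.025, -0.007, 0, 0, 0, 0]]}}

```text
time: 14.2
tcp_pos: [542.9, -148.9, 196.3]
orientation: [[-0.37, -0.929, -0.002], [-0.929, 0.37, 0.001], [-0.0, 0.002, -1.0]]
contact_force: [0.7, 1.7, -0.3]
finger_gap: 39.3
```

Emit:
{"method": "step_arm", "body": {"moves": [[0, 0.025, -0.007, 0, 0, 0, 0], [0, 0.0245, -0.007, 0, 0, 0, 0], [0, 0, 0, 0.03, 0, 0, 0], [0, 0, 0, 0.03, 0, 0, 0], [0, 0, 0, 0.02, 0, 0, 0], [0, 0, 0, 0.01, 0, 0, 0], [0, 0, 0, 0, 0, 0, 0], [0, 0, 0, 0, 0, 0, 0], [0, 0, 0, 0, 0, 0, 0]]}}

```text
time: 15.32
tcp_pos: [539.0, -198.1, 108.4]
orientation: [[-0.368, -0.93, 0.001], [-0.93, 0.368, -0.001], [0.0, -0.001, -1.0]]
contact_force: [0.1, -0.2, 0.1]
finger_gap: 39.3
```

Run:
```python
from h import *
a=cv2.resize(save("top","t3")[150:270,340:440,::-1],(400,480),interpolation=cv2.INTER_CUBIC)
b=cv2.resize(save("scene","s3")[170:320,165:290,::-1],(400,480),interpolation=cv2.INTER_CUBIC)
cv2.imwrite("pics/c6.png",np.hstack([a,b]))
```

```text
(no output)
```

View pics/c6.png

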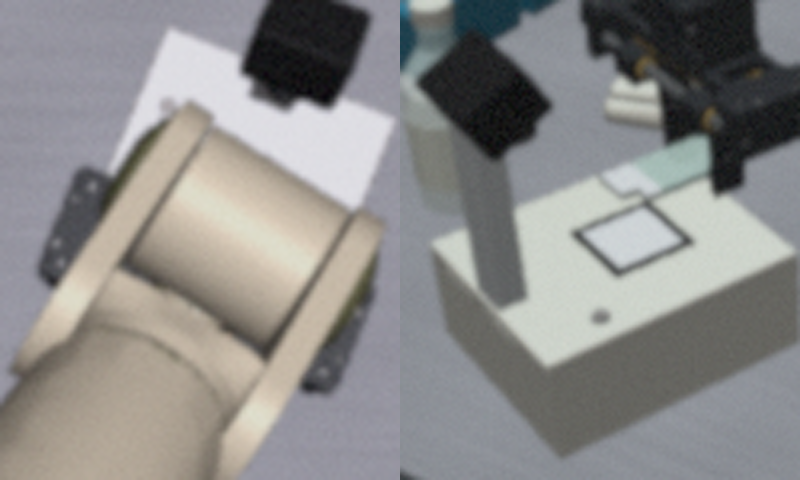

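The slide is held with its frosted end (crop (600,175) to (690,190)) pointing to the column. The view is oblique, so I'll check against projections.

Run:
```python
from h import *
np.set_printoptions(precision=0,suppress=True)
g=env.get_state();R=np.array(g["orientation"]);p=np.array(g["tcp_pos"])
u=-R[:,1];n=-R[:,0];o=p+23*u+[0,0,17.2]
P=np.array([o+x*u+y*n for x,y in[(48,-20),(48,8),(36,8),(36,20),(24,20),(24,-20)]])
q=proj("scene",P);c=(q-[165,170]+.5)*3.2-.5;c[:,0]+=400;print(c,o+36*u,g["time"])
w=np.array([592.5,-220,81]);U=np.array([.929,-.369,0]);N=np.array([.369,.929,0])
c=(proj("scene",[w+25*(a*U+b*N) for a,b in[(1,1),(1,-1),(-1,-1),(-1,1)]])-[165,170]+.5)*3.2-.5;c[:,0]+=400;print("win",c)
im=cv2.imread("pics/s3.png");cv2.imwrite("pics/c7.png",cv2.resize(im[205:255,210:270],(720,600),interpolation=cv2.INTER_CUBIC))
```

```text
[[597. 176.]
 [619. 196.]
 [635. 189.]
 [645. 198.]
 [661. 191.]
 [628. 164.]] [ 594. -220.  125.] 15.425
win [[623. 268.]
 [584. 233.]
 [647. 206.]
 [687. 241.]]
```

View pics/c7.png

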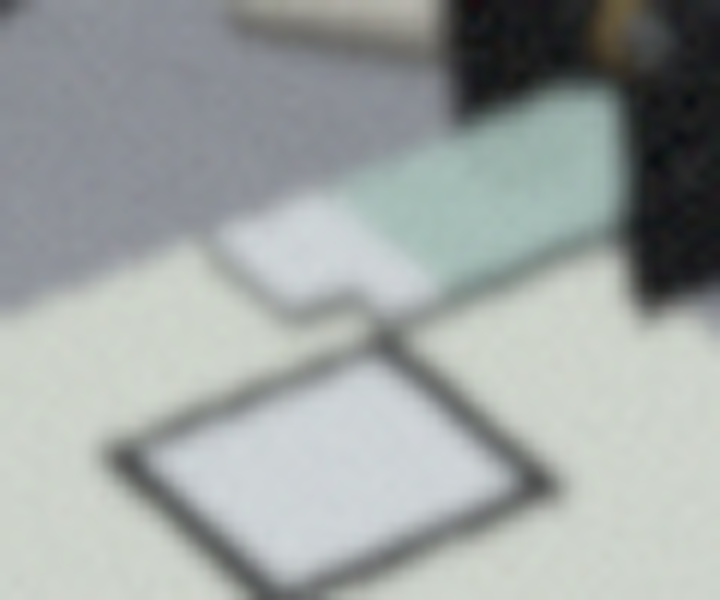

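Run:
```python
from h import *
env.job_done(); g=env.get_state(); print(g["time"],g["tcp_pos"],g["finger_gap"])
```

```text
the job is handed in; nothing more can be done
the job is handed in; nothing more can be done
```

I pushed the filter drawer home, then picked up the notched slide by its clear end. I handed the job in with the slide still held over the window, at about 15.4 s on the robot's clock.

- **Drawer:** the push passed the detent (about 16 N, dropping to about 5 N) and met a firm end stop at about 23 N. That was where the home position should be, and a top picture showed the front panel flush. I did not look at it again after the slide was over the stand, because the arm hid it.
- **Grip:** the finger opening read 39.3 mm on the 40 mm slide. The grip is about 23 mm from mid-length towards the clear end.
- **Final position:** the arm readings and the last scene picture agreed to about 1 pixel (2–3 mm). They put the frosted end about 1.5 mm from the window centre and about 44 mm above it. The slide is level, label up and pointing at the column, with nothing pressing on it.
- **Bystanders:** my path kept clear of the blank and the other bench things. I did not measure them again at the end.

No check failed. The state reading I asked for after hand-in returned nothing, so the figures above are from just before it.

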